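# Clamp a sample vial with the fine knob of a coaxial drive

## Task

Stand the red-capped vial upright between the jaws of the vial clamp and let go of it, then turn only the small blue inner knob clockwise until the orange sprung pad has pushed the vial fully home in the V and presses on it with about 7 N. The dark outer ring round the knob is already set and must not turn with it, the vial must never be squeezed hard, and the other vials stay where they are.

Things in the scene. Friction and masses are not known exactly. Their poses are not given: they have to be found in the camera images.
- clamp: the vial clamp, fixed: aluminium base plate 88 (x) by 210 (y) by 12 mm thick, origin at the centre of its underside. Along its own y axis: grey drive housing at the -y end (top at 42 mm) with the knob and ring on it, axis upright at y = -66 mm; sliding jaw with orange sprung pad, moving to +y; steel 90 degree V at the +y end, open to -y. V, jaw and pad end 30 mm above the worktop
- seat (a point): where the middle of the vial must finally be: vial standing on the base plate (12 mm above the worktop) against both flanks of the V; this point is 25.5 mm above the plate. The vial is best set down 2 to 3 mm short of it (towards the clamp's -y); the pad then pushes it home. Moves with the V
- fine_knob_mid (a point): centre of the blue inner knob, on its upright axis: round, 30 mm in diameter, 22 mm high, from 0.5 mm above the ring's top up to 11 mm above this point. The point does not turn with the knob. Grip it with about 20 to 35 N so that it does not slip
- fine_knob: the same knob, origin at its foot; the start angle and jaw opening vary. Clockwise from above moves the jaw to the V by 12 mm per rad; travel 2.2 rad. Turning takes 0.14 N m of its own friction plus 0.012 N m per newton on the pad (0.084 more at 7 N). At rest the friction can hide 0.14 N m either way: compare readings after equal small steps. It stays where it is left
- coarse_mark (a point): outer end of the white line on top of the dark outer ring, 28 mm from the common axis. Ring 60 mm in diameter, 12 mm high, top 54.5 mm above the worktop; it turns separately about the same axis (0.07 N m of friction) and shifts the V, 4 mm per rad. Already set: it must not turn by more than about 0.1 rad (3 mm at this point)
- v_block: the steel V with its dark backing block, 46 mm wide, top 18 mm above the base plate; origin on the base plate, 64 mm from the vial's axis towards the clamp's -y. Facing it on the jaw is the orange pad, 32 mm wide, on springs: it gives way by up to 4 mm, 5 N per mm, before it is hard. At the start its face is somewhere between 6 and 18 mm short of a vial that stands in the seat
- vial_red: the red-capped sample vial, upright, 23 mm in diameter, 51 mm high (the straight glass to 42 mm), 20 g; origin at the centre of its underside
- vial_red_mid (a point): centre of the red-capped vial, 25.5 mm above its underside
- vial_green_mid (a point): centre of the green-capped vial, same size; not to be disturbed
- vial_yellow_mid (a point): centre of the yellow-capped vial, same size; not to be disturbed
Things that resemble listed ones, but are neither listed nor needed, are in the scene too. What is shaped like the vial_red but turquoise is not meant.

How it is judged:
By the outcome, as a careful person would: the job done as asked, in the order asked, and still so for the second after the job is handed in, with the robot touching nothing.
It also fails if it takes over 72 s, if anything falls off the work surface, if the arm or the gripper's body presses on something with over 40 N, if the wrist force passes 120 N, or if a joint passes its speed limit or range.

## Robot

A 6-joint arm with a two-finger parallel gripper is mounted at the origin on a cart in front of the work surface, level with it; the furniture and walls round the work are solid. World frame = base frame: x ahead of the robot, y to its left, z up, the work surface at z = 0. Lengths are in m, angles in rad, forces in N, time in s.
With the tool pointing down it reaches from about 0.35 to 0.925 m from the base axis. Payload 6.4 kg.
Tool frame: the origin (TCP) lies at the centre of the arm's flange, where the gripper is bolted on; the fingertips stand 199 mm ahead of it and the grasp point (between the pads) lies manip.grip_point_offset ahead of it (manip.grip_point_offset is the distance from the TCP to the grasp point, in m); z points along the fingers, y is the line along which they close (so a half turn about z gives the same grasp; the last joint's range is limited). The gripper opens to 94 mm and grips with 3 to 60 N. Pads are 16 mm wide; open, the fingers measure 119 mm over their backs; the gripper's body (75 mm by 177 mm) begins 78 mm behind the grasp point.
Start: joints at [-1.41, 0.245, 1.558, -0, 1.339, -0.174], TCP at [0.214, -0.614, 0.405] pointing down, gripper open.
Joint ranges: [-3.13, 3.13], [-1.02, 2.26], [0.13, 2.54], [-0.95, 4.09], [0.21, 2.88], [-2.74, 2.74]. Speed limits (rad/s): [2.57, 2.57, 3.14, 3.14, 3.14, 3.14].

## Interface

Orientations are given as a unit quaternion [x, y, z, w].
In Python, from rig import manip gives the robot as it stands.
- The arm moves only by the tool jog_arm, never from a script. Its argument "motion" is a list of rows, each a list of 4 numbers: the shift along the tool's x, y, z in units of 2 cm (1.0 is 2 cm), then the turn about the tool's z in units of 5 degrees (1.0 is 5 degrees). A call has 1 to 20 rows; each row shifts and turns the commanded pose from where the row before left it, along the tool's axes as they then stand; what a row does not reach is not made up. A row lasts 1/12 s, in which the tool goes at most 41.7 mm and 7.16 degrees, less where a joint would pass 70% of its speed; a pose out of reach is approached as far as the arm can. A call with a number of a shift or a turn outside -1 to 1 is refused whole. A call with a gripper value outside its range is refused whole. "gripper" is the opening, from 0 (shut) to 1 (fully open), set as the call begins (left out, the last holds). The fingers move at their own pace and stop on an object; "newtons" is the grip in N (left out, the last holds). Time passes only in rows, so rows that do not move let the fingers close. It gives the time, the measured TCP pose, the force, the opening and the grip force at its end, in the units of the state.
- manip.get_obs(): the state, without advancing time (a new reading comes with each control period).
- manip.camera(name): name is "side" or "top" or "wrist"; returns the picture (480x640x3 uint8, red, green, blue); there is no depth.
- manip.camera_params(name): a dict with "fx", "fy", "cx", "cy" (pixels), "T" (4x4, takes a point from camera to world coordinates). Camera axes: x right, y up, looking along -z (the intrinsics and any distortion apply to the point x, -y, -z); pixel columns grow to the right and rows downward; lengths in m; the calibration is good to about 2 mm. A picture is of the moment at which its call begins: read the wrist's pose just before it. camera_params takes no time and is no camera call; for the wrist camera it gives the pose at the moment of the call.
- manip.sign_off(): hands the job in; it is judged then, once.
The state is a dict: "clock": time; "q": joint angles; "dq": joint speeds; "joint_efforts": joint torques, N m; "tcp_pos": TCP position; "orientation": TCP orientation; "force": force on the tool from outside, world axes, zero at the start; "moment": the same for the moment, N m; "width": opening from 0.0 (shut) to 1.0 (fully open); "grasp_force": force on a finger pad.
Only numpy, scipy, OpenCV 4.12 (cv2) and the standard library are available. Lean on these libraries where they do the work, as an engineer would, in place of code of your own. Each camera call takes 0.05 s, during which the arm holds its last target. There are 200 camera calls.

## Working session

There is one attempt and no reset: what is moved stays moved. The work goes in short steps, Python scripts to look and compute and a tool call to move; the robot and the scene stay as the last step left them, time stands still between calls to the robot, and variables do not carry over. Pictures are saved under pics/ and viewed, at most 10 in all, crops included, and the job is handed in when it is done.

Besides the shell and the picture viewer there is one more tool, called after "Emit:" in YAML: its name, and indented under it one key for each argument. jog_arm: Moves the arm, as the interface text tells. Shifts and turns lie within -1 to 1; 1 stands for 2 cm of shift or 5 degrees of turn. Its arguments: {"type":"object","properties":{"motion":{"type":"array","items":{"type":"array","items":{"type":"number","minimum":-1,"maximum":1}}},"gripper":{"type":"number"},"newtons":{"type":"number"}},"required":["motion"]}

```bash
ls; mkdir -p pics
python3 - <<'E'
from rig import manip
import cv2,numpy as np
print(manip.grip_point_offset, manip.get_obs())
for n in ("side","top"):
    im=manip.camera(n); cv2.imwrite(f"pics/{n}0.png",im[:,:,::-1]); p=manip.camera_params(n); print(n,p)
E
```

```text
pics
0.1804 {'clock': 0.0, 'q': array([-1.41009101e+00,  2.45792886e-01,  1.55901101e+00, -6.47181438e-05,
        1.33867397e+00, -1.74136566e-01]), 'dq': array([ 5.60906295e-04, -3.42993675e-04, -6.65757254e-04,  9.04965907e-05,
       -1.72361459e-03, -2.23916986e-03]), 'joint_efforts': array([ 6.04378492e-04, -4.15843463e+01, -3.14595795e+01,  6.85349316e-02,
        3.32150445e-02, -1.47573473e-04]), 'tcp_pos': array([ 0.21354417, -0.61367996,  0.40356017]), 'orientation': array([ 9.86016136e-01,  1.66647204e-01, -2.51533234e-05, -9.42797519e-04]), 'force': array([-0.30826174, -0.64067074, -0.8771249 ]), 'moment': array([-0.04379712,  0.03168585,  0.00808912]), 'grasp_force': 0.0, 'width': 1.0013313206966923}
side {'fx': 445.4831358884247, 'fy': 445.4831358884247, 'cx': 318.107244664241, 'cy': 240.2373340011848, 'T': array([[ 0.94619363,  0.10573407, -0.30583969,  0.26256078],
       [-0.32354607,  0.32652321, -0.88808813, -0.84692947],
       [ 0.00596258,  0.93925657,  0.34316403,  0.37802294],
       [ 0.        ,  0.        ,  0.        ,  1.        ]])}
top {'fx': 494.6791568399415, 'fy': 494.6791568399415, 'cx': 315.2949911192402, 'cy': 238.38917238140738, 'T': array([[ 0.02809506,  0.98300328, -0.18142552,  0.36521445],
       [-0.99949629,  0.02494565, -0.01961824, -0.09230179],
       [-0.01475901,  0.18188531,  0.98320898,  0.92873566],
       [ 0.        ,  0.        ,  0.        ,  1.        ]])}
```

View pics/side0.png

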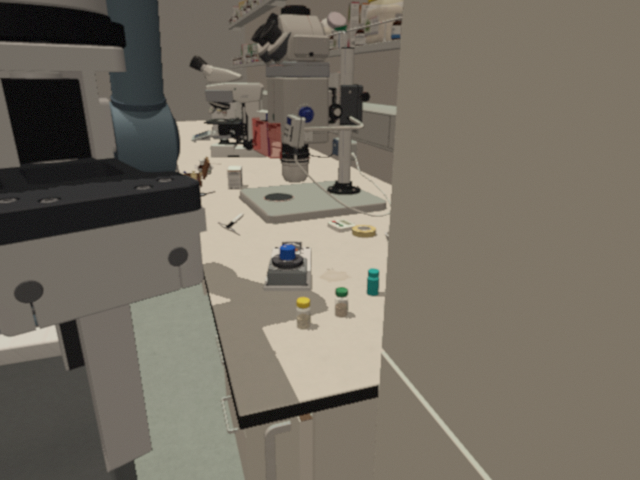

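View pics/top0.png

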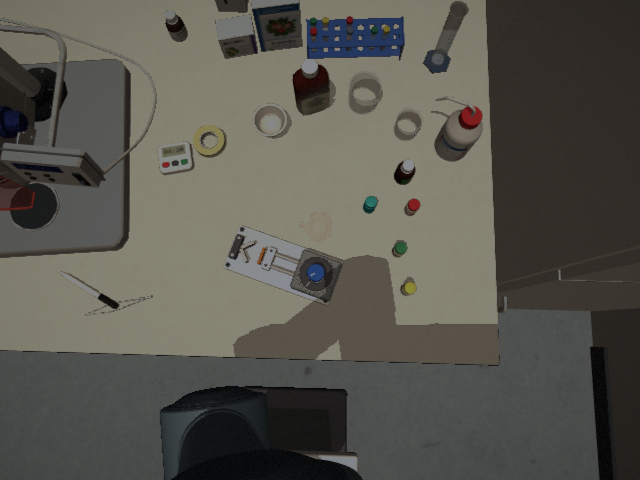

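The top picture shows the clamp with its blue knob at about (317,272) and its V end near (236,245). The lone capped vials are red (413,207), green (400,248), yellow (409,288) and turquoise (371,204). There are also red-capped tubes in the blue rack (350,20) and a red-capped bottle (470,117). The vial at (413,207) fits, because it has the same size as the green and yellow ones and stands next to them. A tall wall stands on the right, at about y < -0.43.

```bash
cat > h.py <<'E'
from rig import manip
import cv2,numpy as np
def cast(p,uv,z,T=None):
    T=p["T"] if T is None else T
    d=T[:3,:3]@np.array([(uv[0]-p["cx"])/p["fx"],-(uv[1]-p["cy"])/p["fy"],-1]); o=T[:3,3]
    return o+d*(z-o[2])/d[2]
HSV=dict(red=(np.r_[0:7,172:180],),green=(range(62,85),),turq=(range(85,95),),yellow=(range(22,32),),blue=(range(105,125),),orange=(range(7,17),))
def blobs(im,c,box=None,s=140,v=60,amin=8):
    h=cv2.cvtColor(im,cv2.COLOR_RGB2HSV); m=(np.isin(h[...,0],list(HSV[c][0]))&(h[...,1]>s)&(h[...,2]>v)).astype(np.uint8)
    if box: k=np.zeros_like(m); k[box[1]:box[3],box[0]:box[2]]=1; m*=k
    n,l,st,ce=cv2.connectedComponentsWithStats(m)
    return [(ce[i],st[i]) for i in range(1,n) if st[i,4]>=amin]
def d2tool(o,xy,z=None,yaw=None):
    from scipy.spatial.transform import Rotation as R
    r=R.from_quat(o["orientation"]); d=np.array([xy[0],xy[1],o["tcp_pos"][2] if z is None else z+manip.grip_point_offset])-o["tcp_pos"]
    y=r.as_matrix()[:,1]
    return r.inv().apply(d)/0.02, np.degrees(np.arctan2(y[1],y[0]))
E
python3 - <<'E'
from h import *
im=cv2.imread("pics/top0.png")[:,:,::-1].copy(); p=manip.camera_params("top")
for c,z in (("red",.051),("green",.051),("turq",.051),("yellow",.051),("blue",.077),("orange",.03)):
    for ce,st in blobs(im,c,(220,180,440,310)): print(c,ce.round(1),st,cast(p,ce,z).round(4))
a=cv2.resize(im[215:310,215:345],None,fx=4,fy=4,interpolation=2); b=cv2.resize(im[185:305,355:425],None,fx=3.17,fy=3.17,interpolation=2)
b=cv2.resize(b,(222,380)); cv2.imwrite("pics/c0.png",np.hstack([a,b])[:,:,::-1])
E
```

```text
red [413.5 204.2] [408 199  12  11 104] [ 0.595  -0.2519  0.051 ]
turq [370.3 201.9] [365 197  11  12  97] [ 0.5974 -0.1733  0.051 ]
yellow [409.3 287.4] [404 282  12  12 109] [ 0.4434 -0.2434  0.051 ]
blue [315.5 271.9] [307 264  18  17 217] [ 0.4635 -0.0774  0.077 ]
orange [260.8 255.5] [257 248   8  16  44] [0.4965 0.0249 0.03  ]
```

View pics/c0.png

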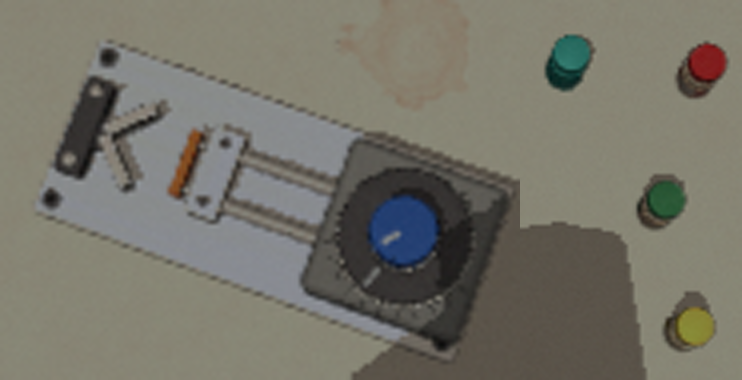

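The crop shows the red-capped vial at crop (705,65), which is (413,205) in the full picture. It is a single upright vial and clearly differs from the turquoise one at (570,55). The arm will first pull away from the wall towards +y, then go above the vial.

Emit:
jog_arm:
  motion:
    - [0.5,-0.9,0,0]
    - [0.5,-0.9,0,0]
    - [0.5,-0.9,0,0]
    - [0.5,-0.9,0,0]
    - [0.5,-0.9,0,0]
    - [0.5,-0.9,0,0]
    - [0.5,-0.9,0,0]
    - [0.5,-0.9,0,0]
    - [0.5,-0.9,0,0]
    - [0.5,-0.9,0,0]
    - [0.5,-0.9,0,0]
    - [0.5,-0.9,0,0]
    - [0.5,-0.9,0,0]
    - [0,0,0,0]
  gripper: 0.5
  newtons: 8

```text
clock: 1.27
tcp_pos: [0.2598, -0.3478, 0.404]
orientation: [0.986, 0.168, 0.0, -0.001]
force: [0.6, -0.6, 0.3]
width: 0.504
grasp_force: 0.0
```

Emit:
jog_arm:
  motion:
    - [0.95,0.05,0,0]
    - [0.95,0.05,0,0]
    - [0.95,0.05,0,0]
    - [0.95,0.05,0,0]
    - [0.95,0.05,0,0]
    - [0.95,0.05,0,0]
    - [0.95,0.05,0,0]
    - [0.95,0.05,0,0]
    - [0.95,0.05,0,0]
    - [0.95,0.05,0,0]
    - [0.95,0.05,0,0]
    - [0.95,0.05,0,0]
    - [0.95,0.05,0,0]
    - [0.95,0.05,0,0]
    - [0.95,0.05,0,0]
    - [0.95,0.05,0,0]
    - [0.95,0.05,0,0]
    - [0,0,0,0]

```text
clock: 2.77
tcp_pos: [0.5721, -0.2599, 0.4039]
orientation: [0.986, 0.168, 0.0, -0.0]
force: [0.2, 0.0, 0.3]
width: 0.502
grasp_force: 0.0
```

Emit:
jog_arm:
  motion:
    - [0,0,0.3,-1]
    - [0,0,0.3,-1]
    - [0,0,0.3,-1]
    - [0,0,0.3,-1]
    - [0,0,0.3,-1]
    - [0,0,0.3,-1]
    - [0,0,0.3,-1]
    - [0,0,0.3,-1]
    - [0,0,0.3,-1]
    - [0,0,0.3,-1]
    - [0,0,0,-0.6]
    - [0,0,0,0]
    - [0,0,0,0]

```text
clock: 3.85
tcp_pos: [0.5697, -0.2608, 0.3444]
orientation: [0.809, 0.588, -0.0, -0.0]
force: [0.0, 0.6, -0.3]
width: 0.495
grasp_force: 0.0
```

Run:
```python
from h import *
o=manip.get_obs(); p=manip.camera_params("wrist"); im=manip.camera("wrist"); cv2.imwrite("pics/w1.png",im[:,:,::-1])
print(o["clock"],o["tcp_pos"],p["T"].round(3).tolist(),p["fx"])
for c in("red","turq","green","yellow","blue","orange"):
    for ce,st in blobs(im,c,amin=60): print(c,ce.round(1),st,cast(p,ce,{"blue":.077,"orange":.03}.get(c,.051)).round(4))
print(d2tool(o,(.595,-.252)))
```

```text
3.85 [ 0.5696817  -0.2607678   0.34438457] [[0.952, 0.295, 0.085, 0.594], [-0.307, 0.914, 0.264, -0.184], [0.0, -0.278, 0.961, 0.324], [0.0, 0.0, 0.0, 1.0]] 418.8850822603872
red [352.3 220.9] [338 206  30  31 727] [ 0.5959 -0.2526  0.051 ]
red [630.4 325.8] [618 298  22  59 872] [ 0.7647 -0.3888  0.051 ]
turq [321.6 103.2] [306  87  32  34 643] [ 0.5992 -0.1749  0.051 ]
yellow [140.9 275.1] [126 260  33  30 690] [ 0.445  -0.2446  0.051 ]
blue [24.7 13.7] [   0    0   50   35 1368] [ 0.4623 -0.0843  0.077 ]
(array([ 8.06908585e-01,  1.06940418e+00, -5.67843526e-04]), np.float64(-17.934907108288485))
```

View pics/w1.png

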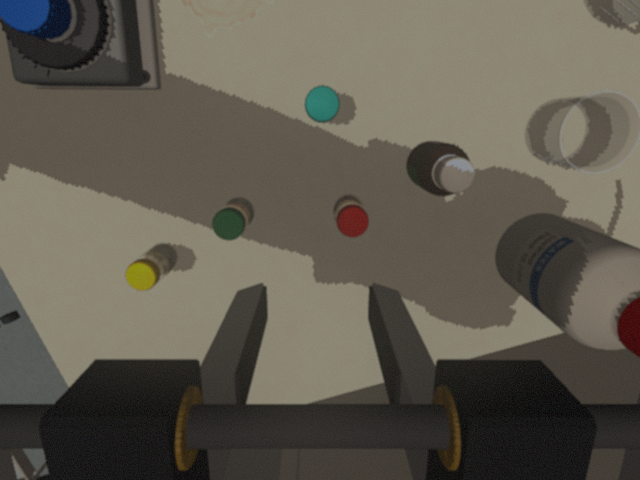

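Run:
```python
from h import *
o=manip.get_obs(); p=manip.camera_params("wrist"); t=manip.camera_params("top")
for n,a,b in (("wash cap",(471,117),(640,326)),("brown cap",(408,165),(455,175))):
    for z in (.05,.08,.1,.12,.15,.18,.2): print(n,z,cast(t,a,z)[:2].round(3),cast(p,b,z)[:2].round(3))
for z in (0,.05,.08): print("wash body left edge",z,cast(p,(500,260),z).round(3),cast(t,(448,140),z).round(3))
print(d2tool(o,(.5955,-.2522),.0405))
```

```text
wash cap 0.05 [ 0.767 -0.361] [ 0.772 -0.392]
wash cap 0.08 [ 0.753 -0.352] [ 0.753 -0.369]
wash cap 0.1 [ 0.744 -0.346] [ 0.74  -0.354]
wash cap 0.12 [ 0.735 -0.34 ] [ 0.727 -0.339]
wash cap 0.15 [ 0.721 -0.331] [ 0.707 -0.316]
wash cap 0.18 [ 0.708 -0.322] [ 0.688 -0.293]
wash cap 0.2 [ 0.699 -0.315] [ 0.675 -0.278]
brown cap 0.05 [ 0.67  -0.243] [ 0.669 -0.244]
brown cap 0.08 [ 0.66  -0.237] [ 0.661 -0.237]
brown cap 0.1 [ 0.653 -0.234] [ 0.655 -0.233]
brown cap 0.12 [ 0.646 -0.231] [ 0.65  -0.229]
brown cap 0.15 [ 0.635 -0.225] [ 0.641 -0.222]
brown cap 0.18 [ 0.625 -0.22 ] [ 0.633 -0.215]
brown cap 0.2 [ 0.618 -0.217] [ 0.628 -0.211]
wash body left edge 0 [ 0.702 -0.334  0.   ] [ 0.741 -0.33   0.   ]
wash body left edge 0.05 [ 0.685 -0.311  0.05 ] [ 0.72  -0.317  0.05 ]
wash body left edge 0.08 [ 0.675 -0.297  0.08 ] [ 0.708 -0.31   0.08 ]
(array([0.79952798, 1.09155202, 6.18723591]), np.float64(-17.923975552764333))
```

Two views put the wash bottle and the brown bottle clear of the fingers, and both lie below the gripper body. The wrist picture shows red at (352,221), turquoise at (322,103) and green at (229,223). Red agrees with the top view to 1 mm. Next the arm centres over it and goes down.

Emit:
jog_arm:
  motion:
    - [0.4,0.55,0,0]
    - [0.4,0.55,0,0]
    - [0,0,0.6,0]
    - [0,0,0.6,0]
    - [0,0,0.6,0]
    - [0,0,0.6,0]
    - [0,0,0.6,0]
    - [0,0,0.6,0]
    - [0,0,0.6,0]
    - [0,0,0,0]
    - [0,0,0,0]
  gripper: 0.4

```text
clock: 4.82
tcp_pos: [0.5957, -0.2515, 0.2595]
orientation: [0.808, 0.589, -0.0, -0.001]
force: [-0.7, -0.1, 0.1]
width: 0.398
grasp_force: 0.0
```

Run:
```python
from h import *
o=manip.get_obs(); print(o["tcp_pos"],d2tool(o,(.5955,-.2522),.0405),o["force"])
p=manip.camera_params("wrist"); im=manip.camera("wrist")
for ce,st in blobs(im,"red",amin=60): print(ce.round(1),st,cast(p,ce,.051).round(4))
```

```text
[ 0.59567407 -0.25152418  0.25950599] (array([-0.03576436,  0.00567461,  1.93027513]), np.float64(-17.822736250793913)) [-0.68535616 -0.11450355  0.14977284]
[321.6 293.5] [ 301  271   42   44 1424] [ 0.5964 -0.2519  0.051 ]
```

Centred to within 1 mm. Now down the rest and close gently.

Emit:
jog_arm:
  motion:
    - [0,0.02,0.4,0]
    - [0,0,0.4,0]
    - [0,0,0.4,0]
    - [0,0,0.4,0]
    - [0,0,0.33,0]
    - [0,0,0,0]
    - [0,0,0,0]

```text
clock: 5.45
tcp_pos: [0.5962, -0.2516, 0.2213]
orientation: [0.808, 0.589, -0.0, -0.001]
force: [0.0, 0.0, -0.5]
width: 0.398
grasp_force: 0.0
```

Emit:
jog_arm:
  motion:
    - [0,0,0,0]
    - [0,0,0,0]
    - [0,0,0,0]
    - [0,0,0,0]
    - [0,0,0,0]
    - [0,0,0,0]
    - [0,0,0,0]
    - [0,0,0,0]
  gripper: 0.0
  newtons: 6

```text
clock: 6.12
tcp_pos: [0.5966, -0.2519, 0.2226]
orientation: [0.808, 0.589, 0.0, 0.0]
force: [0.3, -0.8, 2.5]
width: 0.241
grasp_force: 6.0
```

Emit:
jog_arm:
  motion:
    - [0,0,-0.3,0]
    - [0,0,-0.8,0]
    - [0,0,-0.8,0]
    - [0,0,-0.8,0]
    - [0,0,-0.8,0]
    - [0,0,-0.8,0]
    - [0,0,-0.8,0]
    - [0,0,-0.3,0]
    - [0,0,0,0]

```text
clock: 6.87
tcp_pos: [0.5967, -0.2519, 0.332]
orientation: [0.808, 0.589, 0.001, 0.001]
force: [0.5, -1.2, -0.6]
width: 0.243
grasp_force: 6.0
```

Emit:
jog_arm:
  motion:
    - [0.4,-0.32,0,0]
    - [0.81,-0.64,0,0]
    - [0.81,-0.64,0,0]
    - [0.81,-0.64,0,0]
    - [0.81,-0.64,0,0]
    - [0.81,-0.64,0,0]
    - [0.81,-0.64,0,0]
    - [0.81,-0.64,0,0]
    - [0.81,-0.64,0,0]
    - [0.81,-0.64,0,0]
    - [0.81,-0.64,0,0]
    - [0.81,-0.64,0,0]
    - [0.81,-0.64,0,0]
    - [0.81,-0.64,0,0]
    - [0.4,-0.32,0,0]
    - [0,0,0,0]
    - [0,0,0,0]

```text
clock: 8.28
tcp_pos: [0.4947, 0.0191, 0.3294]
orientation: [0.808, 0.589, -0.0, -0.0]
force: [0.2, 0.2, -0.2]
width: 0.246
grasp_force: 6.0
```

Run:
```python
from h import *
o=manip.get_obs(); p=manip.camera_params("wrist"); im=manip.camera("wrist"); cv2.imwrite("pics/w2.png",im[:,:,::-1])
np.save("w2T.npy",p["T"])
print(o["clock"],o["tcp_pos"],o["width"],p["T"].round(3).tolist())
for c in("red","blue","orange"):
    for ce,st in blobs(im,c,amin=60): print(c,ce.round(1),st,cast(p,ce,{"blue":.077,"orange":.03}.get(c,.051)).round(4))
```

```text
8.2833 [0.49474032 0.01905223 0.32936303] 0.24614296675276684 [[0.953, 0.292, 0.085, 0.518], [-0.304, 0.915, 0.265, 0.096], [-0.0, -0.278, 0.961, 0.309], [0.0, 0.0, 0.0, 1.0]]
red [317.2 330.5] [ 291  304   53   52 2062] [ 0.476  -0.0355  0.051 ]
blue [318.3 398. ] [297 390  43  15 433] [ 0.4662 -0.0687  0.077 ]
orange [321.3 232.2] [299 229  44   7 253] [0.4982 0.0246 0.03  ]
```

View pics/w2.png

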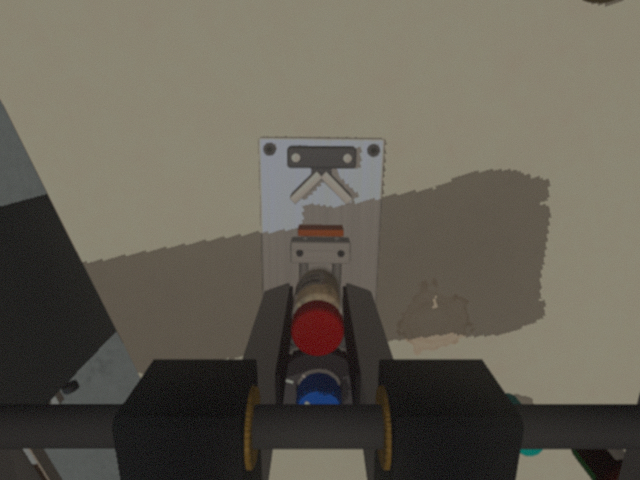

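The wrist picture shows the plate's far edge at row 138, the V's apex near (321,172) and its arm tips near (295,200) and (350,200). The orange pad is at (321,232) and the vial is held upright at (317,330). I take one enlarged crop to read the V flanks.

Run:
```python
import cv2
im=cv2.imread("pics/w2.png"); cv2.imwrite("pics/c2.png",cv2.resize(im[132:242,255:391],None,fx=5.4,fy=5.4,interpolation=2))
```

```text
(no output)
```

View pics/c2.png

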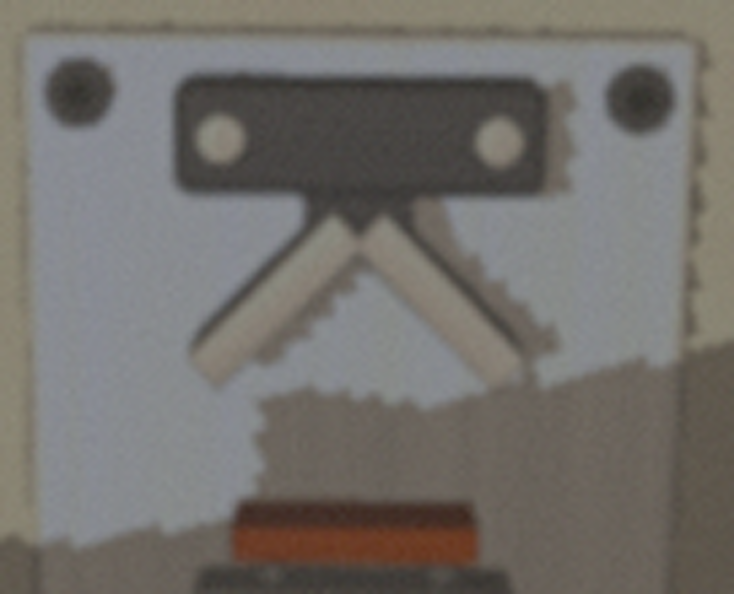

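Run:
```python
from h import *
p=manip.camera_params("wrist"); T=np.load("w2T.npy"); o=manip.get_obs()
f=lambda x,y,z:cast(p,((x+.5)/5.4-.5+255,(y+.5)/5.4-.5+132),z,T)[:2]
ap,l,r=f(360,245,.03),f(215,385,.03),f(497,383,.03)
pl,pr=f(236,527,.03),f(476,527,.03); el,er=f(25,33,.012),f(695,40,.012)
u=lambda a:np.degrees(np.arctan2(a[1],a[0]))
print("apex",ap,"tips",l,r,"width",np.linalg.norm(r-l),"legs",np.linalg.norm(l-ap),np.linalg.norm(r-ap), u(l-ap)-u(r-ap))
print("angles x-dir",u(r-l),u(pr-pl),u(er-el),"pad w",np.linalg.norm(pr-pl),"plate w",np.linalg.norm(er-el))
knob=np.array([.4635,-.0774]); mid=(el+er)/2; print("knob->edge",u(mid-knob),np.linalg.norm(mid-knob)," knob->apex",u(ap-knob))
th=np.radians((u(r-l)+u(er-el)+u(mid-knob)-90)/3+90); d=np.array([np.cos(th),np.sin(th)]); print("clamp y",np.degrees(th))
mm=(l+r)/2; ap2=mm+d*np.linalg.norm(r-l)/2
seat=ap-16.26e-3*d; print("seat",seat,"from tips",ap2-16.26e-3*d,"pad gap",(seat-(pl+pr)/2)@d-.0115)
tg=seat-.0025*d; print("target",tg,d2tool(o,tg,.0545))
```

```text
apex [0.50964766 0.06078963] tips [0.48707292 0.04965763] [0.52078498 0.03915211] width 0.03531103451482064 legs 0.025170225057145824 0.02433561599918871 -90.98720078823882
angles x-dir -17.30834552531121 -17.718811592570002 -18.30574419113477 pad w 0.03059693782330998 plate w 0.08559956095118906
knob->edge 71.60362218108182 0.16989883505709658  knob->apex 71.53354401918038
clamp y 71.9965108215453
seat [0.5046221  0.04532575] from tips [0.50436027 0.04573206] pad gap 0.00807545795131286
target [0.50384941 0.04294816] (array([1.2975449 , 0.0472237 , 4.73598674]), np.float64(-17.81596811012267))
```

Emit:
jog_arm:
  motion:
    - [0.65,0.02,0,0]
    - [0.65,0.03,0,0]
    - [0,0,0.5,0]
    - [0,0,0.5,0]
    - [0,0,0.5,0]
    - [0,0,0.5,0]
    - [0,0,0.5,0]
    - [0,0,0.5,0]
    - [0,0,0,0]
    - [0,0,0,0]

```text
clock: 9.17
tcp_pos: [0.5037, 0.0431, 0.2691]
orientation: [0.808, 0.589, -0.001, -0.001]
force: [-0.3, 1.2, -0.6]
width: 0.244
grasp_force: 6.0
```

Run:
```python
from h import *
o=manip.get_obs(); p=manip.camera_params("wrist"); im=manip.camera("wrist"); cv2.imwrite("pics/w3.png",im[:,:,::-1])
np.save("w3T.npy",p["T"]); print(p.keys())
print(o["clock"],o["tcp_pos"],o["width"],p["T"].round(4).tolist())
a=im[200:390,220:420]; cv2.imwrite("pics/c3.png",cv2.resize(a,None,fx=3,fy=3,interpolation=2)[:,:,::-1])
t=manip.camera_params("top")
for x,y in((105,137),(110,137)): print("top apex",cast(t,((x+.5)/4-.5+215,(y+.5)/4-.5+215),.03))
```

```text
dict_keys(['fx', 'fy', 'cx', 'cy', 'T'])
9.1667 [0.50373045 0.04313062 0.2691413 ] 0.24414224617429345 [[0.9522, 0.2933, 0.086, 0.5274], [-0.3056, 0.9147, 0.2643, 0.1202], [-0.0012, -0.2779, 0.9606, 0.2491], [0.0, 0.0, 0.0, 1.0]]
top apex [0.5079051 0.0623368 0.03     ]
top apex [0.50796448 0.06002623 0.03      ]
```

View pics/c3.png

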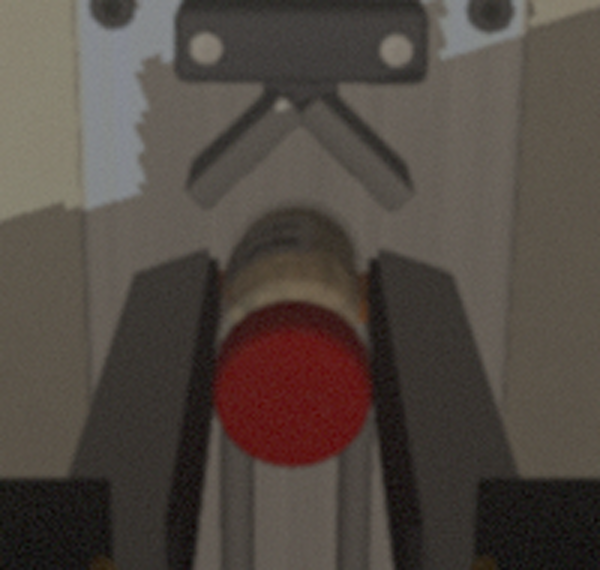

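Run:
```python
from h import *
p=manip.camera_params("wrist"); T=np.load("w3T.npy"); o=manip.get_obs()
f=lambda x,y,z:cast(p,((x+.5)/3-.5+220,(y+.5)/3-.5+200),z,T)[:2]
cap=f(294,386,.098); capc=f(294,386,.095)
bot=f(290,207,.047)
ap,l,r=f(300,125,.03),f(208,210,.03),f(385,210,.03)
th=np.radians(72); d=np.array([np.cos(th),np.sin(th)]); n=np.array([d[1],-d[0]])
print("tcp",o["tcp_pos"],"cap",cap,capc,"botfar-11.5",bot-.0115*d)
seat=ap-16.26e-3*d; seat2=(l+r)/2+d*(np.linalg.norm(r-l)/2-.01626); print("apex",ap,"seat",seat,seat2,"legs",np.linalg.norm(l-ap),np.linalg.norm(r-ap))
bl,br=f(177,45,.03),f(428,45,.03); print("block mid",(bl+br)/2,"w",np.linalg.norm(br-bl))
for s in (seat,seat2): print("seat-cap along y,x mm",((s-cap)@d)*1e3,((s-cap)@n)*1e3, "to tcp",((s-o["tcp_pos"][:2])@d)*1e3,((s-o["tcp_pos"][:2])@n)*1e3)
print(((bl+br)/2-cap)@n*1e3, (bot-.0115*d-cap)@d*1e3)
```

```text
tcp [0.50406006 0.04317085 0.26993166] cap [0.5029411  0.04411809] [0.50245497 0.04260783] botfar-11.5 [0.50080815 0.03993475]
apex [0.50898786 0.05952241] seat [0.50396324 0.04405823] [0.50342482 0.04423312] legs 0.023622762831713683 0.02272947277577717
block mid [0.51392503 0.07352858] w 0.04473951932289683
seat-cap along y,x mm 0.258932256365865 0.9906112140211606 to tcp 0.8140325840977765 -0.3662916479863678
seat-cap along y,x mm 0.2588836509907989 0.42449822217060845 to tcp 0.8139839787227104 -0.93240463983692
1.3579999105674 -4.637706317510439
```

Emit:
jog_arm:
  motion:
    - [-0.07,0.04,0,0]
    - [0,0,0.3,0]
    - [0,0,0.3,0]
    - [0,0,0.3,0]
    - [0,0,0.3,0]
    - [0,0,0.2,0]
    - [0,0,0.1,0]
    - [0,0,0,0]
    - [0,0,0,0]
    - [0,0,0,0]

```text
clock: 10.05
tcp_pos: [0.5045, 0.0417, 0.2403]
orientation: [0.808, 0.589, 0.0, 0.0]
force: [-0.6, -0.8, -0.5]
width: 0.238
grasp_force: 6.0
```

Run:
```python
from h import *
o=manip.get_obs(); im=manip.camera("wrist"); a=im[200:390,220:420]; cv2.imwrite("pics/c4.png",cv2.resize(a,None,fx=3,fy=3,interpolation=2)[:,:,::-1])
print(o["tcp_pos"],o["force"],o["moment"])
```

```text
[0.50448883 0.04167901 0.24031302] [-0.57475104 -0.75026064 -0.52680358] [-0.01155302 -0.07053024 -0.01204556]
```

View pics/c4.png

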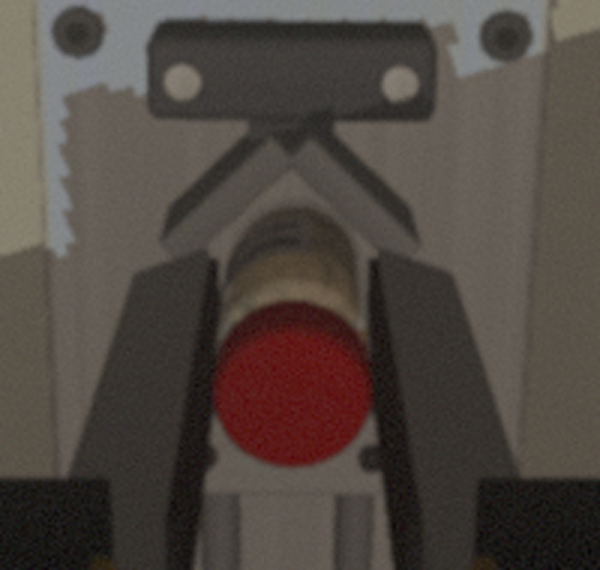

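The vial stands centred in the V's mouth: the apex is at (292,170) in the crop, and the vial's axis is at column 293. Now the last few millimetres down until contact.

Emit:
jog_arm:
  motion:
    - [0,0,0.1,0]
    - [0,0,0.08,0]
    - [0,0,0.05,0]
    - [0,0,0,0]
    - [0,0,0,0]

```text
clock: 10.52
tcp_pos: [0.5043, 0.0417, 0.2354]
orientation: [0.808, 0.589, -0.0, -0.0]
force: [-0.5, 0.6, -1.0]
width: 0.241
grasp_force: 6.0
```

Emit:
jog_arm:
  motion:
    - [0,0,0.05,0]
    - [0,0,0,0]
    - [0,0,0,0]

```text
clock: 10.77
tcp_pos: [0.5044, 0.0417, 0.2345]
orientation: [0.808, 0.589, 0.0, 0.0]
force: [0.4, 0.1, 0.1]
width: 0.246
grasp_force: 6.0
```

Emit:
jog_arm:
  motion:
    - [0,0,0.04,0]
    - [0,0,0,0]
    - [0,0,0,0]

```text
clock: 11.02
tcp_pos: [0.5047, 0.0416, 0.2343]
orientation: [0.808, 0.589, 0.0, 0.0]
force: [-0.9, -0.5, 4.7]
width: 0.244
grasp_force: 6.0
```

Emit:
jog_arm:
  motion:
    - [0,0,0.04,0]
    - [0,0,0,0]
    - [0,0,0,0]

```text
clock: 11.27
tcp_pos: [0.5048, 0.0417, 0.2338]
orientation: [0.808, 0.589, 0.0, 0.0]
force: [-2.6, -0.3, 7.3]
width: 0.245
grasp_force: 6.0
```

Firm contact with the plate (7 N, and the height fits). Release and lift.

Emit:
jog_arm:
  motion:
    - [0,0,-0.03,0]
    - [0,0,0,0]
    - [0,0,0,0]
    - [0,0,0,0]
    - [0,0,0,0]
    - [0,0,0,0]
  gripper: 0.45

```text
clock: 11.77
tcp_pos: [0.5042, 0.0417, 0.2332]
orientation: [0.808, 0.589, -0.0, -0.0]
force: [0.3, 0.1, -0.7]
width: 0.45
grasp_force: 0.0
```

Emit:
jog_arm:
  motion:
    - [0,0,-0.3,0]
    - [0,0,-0.6,0]
    - [0,0,-0.9,0]
    - [0,0,-0.9,0]
    - [0,0,-0.9,0]
    - [0,0,-0.9,0]
    - [-0.9,0,-0.5,0]
    - [-0.9,0,0,0]
    - [-0.9,0,0,0]
    - [-0.9,0,0,0]
    - [0,0,0,0]
    - [0,0,0,0]

```text
clock: 12.77
tcp_pos: [0.4823, -0.0272, 0.3345]
orientation: [0.809, 0.588, 0.001, 0.0]
force: [0.4, 0.0, -0.7]
width: 0.452
grasp_force: 0.0
```

Run:
```python
from h import *
o=manip.get_obs(); p=manip.camera_params("wrist"); im=manip.camera("wrist"); 
print(o["tcp_pos"],o["q"])
for c in("red","blue","orange"):
    for ce,st in blobs(im,c,amin=40): print(c,ce.round(1),st,cast(p,ce,{"blue":.077,"orange":.03}.get(c,.063)).round(4))
cv2.imwrite("pics/w5.png",im[:,:,::-1])
print(d2tool(o,(.4635,-.0774),.075))
```

```text
[ 0.48227419 -0.02724016  0.33450972] [-2.91746657e-01 -7.56038805e-02  2.03495546e+00  3.38253609e-04
  1.18078399e+00  2.07644824e-02]
red [317.1 138. ] [300 121  35  36 966] [0.5035 0.0403 0.063 ]
blue [314.9 335.4] [292 320  45  34 781] [ 0.4651 -0.074   0.077 ]
orange [316.1 161.5] [293 158  46   8 290] [0.4978 0.0247 0.03  ]
(array([-2.67649471, -0.12755476,  3.95438699]), np.float64(-17.912939007042343))
```

View pics/w5.png

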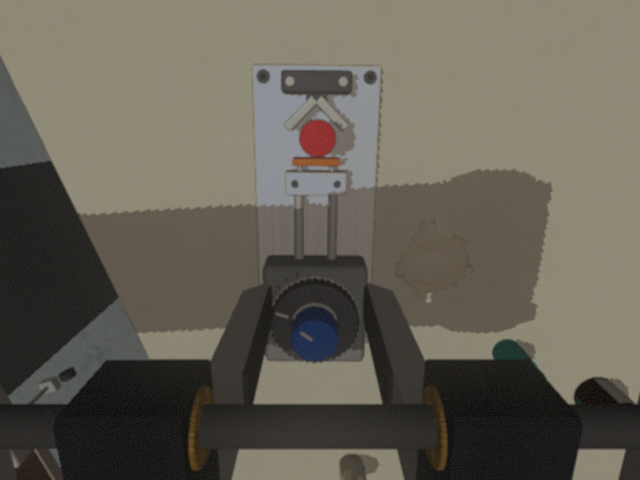

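The vial stands alone in the V (cap at (317,138)). The pad is just behind it at (316,161), and the blue knob's top is centred near (315,339). I refine the knob centre once from here.

Run:
```python
from h import *
o=manip.get_obs(); p=manip.camera_params("wrist"); im=cv2.imread("pics/w5.png")[:,:,::-1].copy()
h=cv2.cvtColor(im,cv2.COLOR_RGB2HSV)[280:380,270:360]
m=(np.isin(h[...,0],range(105,128))&(h[...,1]>110)&(h[...,2]>25)).astype(np.uint8)*255
m=cv2.morphologyEx(m,cv2.MORPH_CLOSE,np.ones((7,7)))
c=max(cv2.findContours(m,0,1)[0],key=cv2.contourArea)[:,0]+[270,280]
print(c.min(0),c.max(0))
cx=(c[:,0].min()+c[:,0].max()+1)/2; R=(c[:,0].max()-c[:,0].min()+1)/2; cy=c[:,1].max()+1-R
print(cx,cy,R,cast(p,(cx,cy),.077)); k=cast(p,(cx,cy),.077)[:2]; print(d2tool(o,k,.0755))
```

```text
[291 308] [337 360]
314.5 337.5 23.5 [ 0.46454789 -0.07468582  0.077     ]
(array([-2.55668663, -0.12011311,  3.92000267]), np.float64(-17.851468455281847))
```

Emit:
jog_arm:
  motion:
    - [-0.65,-0.03,0,0]
    - [-0.65,-0.03,0,0]
    - [-0.65,-0.03,0,0]
    - [-0.65,-0.03,0,0]
    - [0,0,0.6,0]
    - [0,0,0.6,0]
    - [0,0,0.5,0]
    - [0,0,0,0]
    - [0,0,0,0]
  gripper: 0.55

```text
clock: 13.57
tcp_pos: [0.4641, -0.075, 0.2991]
orientation: [0.808, 0.589, -0.0, -0.001]
force: [0.1, 0.3, 0.2]
width: 0.551
grasp_force: 0.0
```

Run:
```python
from h import *
o=manip.get_obs(); p=manip.camera_params("wrist"); im=manip.camera("wrist")
h=cv2.cvtColor(im,cv2.COLOR_RGB2HSV)
m=(np.isin(h[...,0],range(105,128))&(h[...,1]>110)&(h[...,2]>25)).astype(np.uint8)*255
m=cv2.morphologyEx(m,cv2.MORPH_CLOSE,np.ones((7,7)))
c=max(cv2.findContours(m,0,1)[0],key=cv2.contourArea)[:,0]
cx=(c[:,0].min()+c[:,0].max()+1)/2; R=(c[:,0].max()-c[:,0].min()+1)/2; cy=c[:,1].max()+1-R
k=cast(p,(cx,cy),.077)[:2]; print(o["tcp_pos"],c.min(0),c.max(0),cx,cy,R,k,d2tool(o,k,.0755)); cv2.imwrite("pics/w6.png",im[:,:,::-1])
```

```text
[ 0.46413675 -0.07503862  0.29908784] [292 251] [348 313] 320.5 285.5 28.5 [ 0.46413151 -0.07667288] (array([-0.07832785,  0.02754238,  2.15934205]), np.float64(-17.763756614390296))
```

View pics/w6.png

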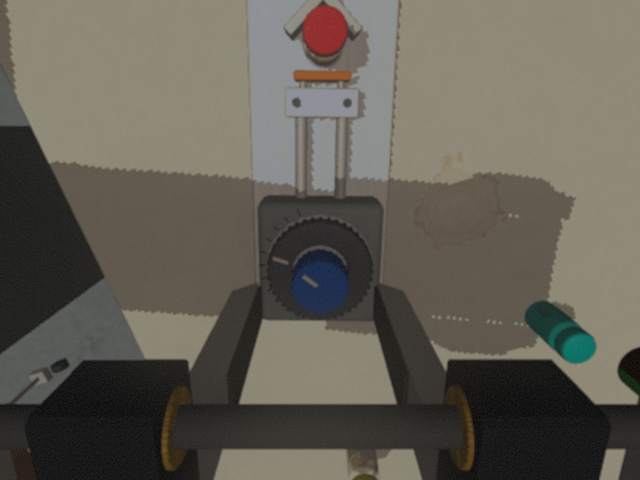

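The knob's top centre is at (320,285), the white ring mark at (281,261), the orange pad at (322,76) and the vial at (325,30). Two views now agree on the knob axis at (0.464,-0.077). The arm goes down over it.

Emit:
jog_arm:
  motion:
    - [-0.08,0.02,0.3,0]
    - [0,0,0.4,0]
    - [0,0,0.4,0]
    - [0,0,0.4,0]
    - [0,0,0.4,0]
    - [0,0,0.2,0]
    - [0,0,0,0]
    - [0,0,0,0]

```text
clock: 14.28
tcp_pos: [0.4639, -0.0773, 0.2571]
orientation: [0.808, 0.589, -0.0, -0.0]
force: [0.1, -0.3, -0.1]
width: 0.548
grasp_force: 0.0
```

Run:
```python
from h import *
o=manip.get_obs(); print(o["tcp_pos"],o["force"],o["moment"],o["q"][5],d2tool(o,(.4641,-.0767),.0755))
im=cv2.imread("pics/w6.png"); h=cv2.cvtColor(im,cv2.COLOR_BGR2HSV)
a=h[250:275,268:295]; print(a[...,2][::2])
```

```text
[ 0.46394542 -0.07728161  0.25710877] [ 0.07621861 -0.28082711 -0.05030356] [ 0.01371417 -0.05170725 -0.04465901] -0.09578366423817453 (array([ 0.03004761, -0.00149752,  0.06044134]), np.float64(-17.819602578955752))
[[ 69  70  67  54  41  38  43  45  46  43  49  49  48  46  42  47  44  47
   47  46  44  40  47  41  50  47  48]
 [ 69  69  55  41  40  43  46  46  43  45  48  47  44  46  44  42  47  45
   47  41  47  47  44  46  45  43  45]
 [ 60  50  35  39  44  44  43  45  44  43  49  45  43  44  45  45  44  42
   49  46  43  42  42  48  44  48  46]
 [ 58  45  40  48  47  60  66  57  53  46  45  47  46  40  47  47  41  47
   43  47  44  41  46  45  45  42  46]
 [ 55  39  42  48  69  89  97  98  91  88  81  72  67  57  55  46  46  46
   48  44  46  42  43  44  45  45  45]
 [ 42  36  38  47  55  74  84  93  94 100 101  98 101 101  93  88  79  78
   64  61  49  48  46  45  41  43  59]
 [ 35  37  42  43  46  47  45  47  49  57  63  73  81  88  94  94 101 102
  103  95  71  55  43  45  46  59  72]
 [ 41  40  39  45  47  42  44  47  42  47  47  44  46  48  50  55  63  67
   73  68  54  45  46  42  48  64  67]
 [ 50  38  43  41  43  45  43  40  44  44  46  43  48  43  43  44  41  41
   46  43  44  44  46  39  54  59  53]
 [ 40  40  44  47  39  44  44  45  48  42  44  43  44  48  45  43  47  46
   43  39  48  48  43  44  41  49  50]
 [ 41  42  43  46  47  46  48  45  40  49  44  43  48  41  46  47  45  44
   45  49  47  41  48  38  33  41  46]
 [ 44  43  47  45  46  47  46  46  43  46  47  47  44  44  43  43  46  45
   44  44  44  43  44  38  38  47  45]
 [ 46  42  45  41  44  44  45  48  45  49  44  45  48  45  42  44  45  43
   44  47  44  51  41  41  43  51  54]]
```

Emit:
jog_arm:
  motion:
    - [0,0,0,0]
    - [0,0,0,0]
    - [0,0,0,0]
    - [0,0,0,0]
    - [0,0,0,0]
    - [0,0,0,0]
    - [0,0,0,0]
    - [0,0,0,0]
  gripper: 0.0
  newtons: 30

```text
clock: 14.95
tcp_pos: [0.4642, -0.0774, 0.2578]
orientation: [0.808, 0.589, 0.0, 0.0]
force: [0.7, -0.6, 2.1]
width: 0.309
grasp_force: 30.0
```

```bash
cat > r.py <<'E'
from h import *
o=manip.get_obs(); y=d2tool(o,(0,0))[1]
print("t",round(o["clock"],2),"yaw %.2f"%y,"F",o["force"].round(2),"M",o["moment"].round(3),"tau6 %.3f"%o["joint_efforts"][5],"w %.3f g %.1f"%(o["width"],o["grasp_force"]),o["tcp_pos"].round(4))
E
python3 r.py
```

```text
t 14.95 yaw -17.82 F [ 0.69 -0.58  2.06] M [-0.025 -0.124  0.017] tau6 0.002 w 0.309 g 30.0 [ 0.4642 -0.0774  0.2578]
```

Emit:
jog_arm:
  motion:
    - [0,0,0,0.5]
    - [0,0,0,0.5]
    - [0,0,0,0.5]
    - [0,0,0,0.5]

```text
clock: 15.28
tcp_pos: [0.4642, -0.0773, 0.2578]
orientation: [0.857, 0.516, 0.0, 0.0]
force: [0.4, -0.8, 1.8]
width: 0.315
grasp_force: 30.0
```

```bash
python3 r.py
```

```text
t 15.28 yaw -27.91 F [ 0.37 -0.76  1.8 ] M [ 0.02  -0.119  0.166] tau6 -0.285 w 0.315 g 30.0 [ 0.4642 -0.0773  0.2578]
```

Emit:
jog_arm:
  motion:
    - [0,0,0,0.5]
    - [0,0,0,0.5]
    - [0,0,0,0.5]
    - [0,0,0,0.5]
    - [0,0,0,0]

```text
clock: 15.7
tcp_pos: [0.4642, -0.0773, 0.2578]
orientation: [0.898, 0.44, 0.0, 0.0]
force: [-0.4, -0.0, 2.5]
width: 0.311
grasp_force: 30.0
```

```bash
python3 r.py
```

```text
t 15.7 yaw -37.85 F [-0.39 -0.03  2.46] M [-0.018 -0.158 -0.026] tau6 0.312 w 0.311 g 30.0 [ 0.4642 -0.0773  0.2578]
```

Emit:
jog_arm:
  motion:
    - [0,0,0,0.25]
    - [0,0,0,0.25]
    - [0,0,0,0.25]
    - [0,0,0,0.25]

```text
clock: 16.03
tcp_pos: [0.4642, -0.0774, 0.2578]
orientation: [0.917, 0.399, 0.0, 0.0]
force: [1.4, 0.4, 3.8]
width: 0.31
grasp_force: 30.0
```

```bash
python3 r.py
```

```text
t 16.03 yaw -42.92 F [1.37 0.36 3.79] M [-0.085 -0.232  0.165] tau6 -0.075 w 0.310 g 30.0 [ 0.4642 -0.0774  0.2578]
```

Emit:
jog_arm:
  motion:
    - [0,0,0,0.25]
    - [0,0,0,0.25]
    - [0,0,0,0.25]
    - [0,0,0,0.25]

```text
clock: 16.37
tcp_pos: [0.4642, -0.0774, 0.2578]
orientation: [0.933, 0.359, 0.0, 0.0]
force: [2.3, -0.1, 4.6]
width: 0.311
grasp_force: 30.0
```

```bash
python3 r.py
python3 - <<'E'
from h import *
p=manip.camera_params("wrist"); im=manip.camera("wrist"); 
for c in("red","orange"):
    for ce,st in blobs(im,c,amin=20): print(c,ce.round(1),st,cast(p,ce,{"orange":.03}.get(c,.063)).round(4))
t=manip.camera_params("top"); im=manip.camera("top")
for c in("red","orange"):
    for ce,st in blobs(im,c,(220,215,345,310),amin=5): print("top",c,ce.round(1),st,cast(t,ce,{"orange":.03}.get(c,.063)).round(4))
E
```

```text
t 16.37 yaw -47.94 F [ 2.28 -0.14  4.65] M [-0.162 -0.334  0.151] tau6 -0.066 w 0.311 g 30.0 [ 0.4642 -0.0774  0.2578]
red [155.9  37.3] [ 127    7   59   62 2718] [0.5049 0.0426 0.063 ]
orange [198.1  80.1] [168  59  60  43 742] [0.4998 0.0298 0.03  ]
top red [245.8 246.7] [243 243   8  10  43] [0.5069 0.0481 0.063 ]
```

Emit:
jog_arm:
  motion:
    - [0,0,0,0.25]
    - [0,0,0,0.25]

```text
clock: 16.63
tcp_pos: [0.4642, -0.0774, 0.2578]
orientation: [0.941, 0.339, 0.0, 0.0]
force: [1.9, -0.3, 5.5]
width: 0.31
grasp_force: 30.0
```

```bash
python3 r.py
```

```text
t 16.63 yaw -50.38 F [ 1.94 -0.33  5.47] M [-0.1   -0.346  0.162] tau6 -0.054 w 0.310 g 30.0 [ 0.4642 -0.0774  0.2578]
```

Emit:
jog_arm:
  motion:
    - [0,0,0,0.25]
    - [0,0,0,0.25]

```text
clock: 16.8
tcp_pos: [0.4642, -0.0774, 0.2578]
orientation: [0.948, 0.318, 0.0, 0.0]
force: [1.6, -1.7, 4.8]
width: 0.312
grasp_force: 30.0
```

```bash
python3 r.py
```

```text
t 16.8 yaw -52.87 F [ 1.62 -1.69  4.84] M [-0.097 -0.367  0.177] tau6 -0.019 w 0.312 g 30.0 [ 0.4642 -0.0774  0.2578]
```

Emit:
jog_arm:
  motion:
    - [0,0,0,0.25]
    - [0,0,0,0.25]

```text
clock: 16.97
tcp_pos: [0.4642, -0.0774, 0.2578]
orientation: [0.955, 0.298, 0.0, 0.0]
force: [1.5, -0.1, 5.0]
width: 0.311
grasp_force: 30.0
```

```bash
python3 r.py
```

```text
t 16.97 yaw -55.37 F [ 1.55 -0.13  4.97] M [-0.152 -0.427  0.2  ] tau6 0.005 w 0.311 g 30.0 [ 0.4642 -0.0774  0.2578]
```

Emit:
jog_arm:
  motion:
    - [0,0,0,0.15]
    - [0,0,0,0.15]

```text
clock: 17.13
tcp_pos: [0.4642, -0.0774, 0.2578]
orientation: [0.958, 0.285, 0.0, 0.0]
force: [1.7, -0.2, 5.0]
width: 0.315
grasp_force: 30.0
```

```bash
python3 r.py
```

```text
t 17.13 yaw -56.85 F [ 1.68 -0.15  4.95] M [-0.146 -0.429  0.215] tau6 0.111 w 0.315 g 30.0 [ 0.4642 -0.0774  0.2578]
```

Emit:
jog_arm:
  motion:
    - [0,0,0,0.15]
    - [0,0,0,0.15]

```text
clock: 17.3
tcp_pos: [0.4642, -0.0774, 0.2578]
orientation: [0.962, 0.273, 0.0, 0.0]
force: [1.8, -1.5, 5.2]
width: 0.313
grasp_force: 30.0
```

```bash
python3 r.py
```

```text
t 17.3 yaw -58.35 F [ 1.75 -1.47  5.25] M [-0.167 -0.394  0.274] tau6 0.119 w 0.313 g 30.0 [ 0.4642 -0.0774  0.2578]
```

Emit:
jog_arm:
  motion:
    - [0,0,0,0.03]

```text
clock: 17.38
tcp_pos: [0.4642, -0.0774, 0.2578]
orientation: [0.962, 0.272, 0.0, 0.0]
force: [1.7, -0.7, 4.8]
width: 0.312
grasp_force: 30.0
```

```bash
python3 r.py
```

```text
t 17.38 yaw -58.49 F [ 1.74 -0.69  4.75] M [-0.141 -0.408  0.244] tau6 0.290 w 0.312 g 30.0 [ 0.4642 -0.0774  0.2578]
```

Emit:
jog_arm:
  motion:
    - [0,0,0,0.03]

```text
clock: 17.47
tcp_pos: [0.4642, -0.0774, 0.2578]
orientation: [0.963, 0.27, 0.0, 0.0]
force: [3.6, -1.2, 5.3]
width: 0.311
grasp_force: 30.0
```

```bash
python3 r.py
```

```text
t 17.47 yaw -58.62 F [ 3.62 -1.18  5.3 ] M [-0.169 -0.375  0.26 ] tau6 0.230 w 0.311 g 30.0 [ 0.4642 -0.0774  0.2578]
```

The readings fit a contact onset at about -51.3° of yaw, so the pad now presses with roughly 7.5 N. Release and lift straight up.

Emit:
jog_arm:
  motion:
    - [0,0,0,0]
    - [0,0,0,0]
    - [0,0,0,0]
    - [0,0,0,0]
    - [0,0,0,0]
    - [0,0,0,0]
  gripper: 0.55

```text
clock: 17.97
tcp_pos: [0.4637, -0.0772, 0.2571]
orientation: [0.963, 0.27, -0.0, -0.0]
force: [0.7, 0.3, -0.0]
width: 0.55
grasp_force: 0.0
```

Emit:
jog_arm:
  motion:
    - [0,0,-0.3,0]
    - [0,0,-0.6,0]
    - [0,0,-0.6,0]
    - [0,0,-0.6,0]
    - [0,0,-0.5,-0.6]
    - [0,0,-0.5,-1]
    - [0,0,-0.5,-1]
    - [0,0,-0.3,-1]
    - [0.4,0,0,-1]
    - [0.8,0,0,-1]
    - [0.8,0,0,-1]
    - [0.6,0,0,-1]
    - [0,0,0,-0.5]
    - [0,0,0,0]
    - [0,0,0,0]

```text
clock: 19.22
tcp_pos: [0.4918, -0.0335, 0.3357]
orientation: [0.81, 0.587, 0.0, 0.0]
force: [-0.9, -0.7, -0.5]
width: 0.551
grasp_force: 0.0
```

```bash
python3 r.py
python3 - <<'E'
from h import *
o=manip.get_obs(); p=manip.camera_params("wrist"); im=manip.camera("wrist"); cv2.imwrite("pics/w7.png",im[:,:,::-1])
old=cv2.imread("pics/w5.png")[:,:,::-1].copy()
for c in("red","blue","orange","yellow","green","turq"):
    for ce,st in blobs(im,c,amin=40): print(c,ce.round(1),st,cast(p,ce,{"blue":.077,"orange":.03}.get(c,.063)).round(4))
d=np.array([.309,.951]); 
# ring mark: bright on dark ring, ring-top plane annulus 18..29 mm about the axis
def mark(im,T,ax):
    h=cv2.cvtColor(im,cv2.COLOR_RGB2HSV); out=[]
    for v in range(150,400):
        for u in range(230,400):
            if h[v,u,2]>75 and h[v,u,1]<110:
                q=cast(p,(u,v),.0545,T)[:2]-ax; r=np.hypot(*q)
                if .0195<r<.028: out.append(np.degrees(np.arctan2(q[1],q[0])))
    return np.array(out)
a=mark(im,p["T"],np.array([.4641,-.0767])); print("mark now",np.histogram(a,bins=range(-180,181,20))[0],np.median(a))
E
```

```text
t 19.22 yaw -18.18 F [-0.92 -0.66 -0.46] M [-0.009 -0.102 -0.022] tau6 -0.043 w 0.551 g 0.0 [ 0.4918 -0.0335  0.3357]
red [298.4 125.9] [281 108  35  37 999] [0.5047 0.0437 0.063 ]
blue [294.9 328.3] [276 315  44  32 508] [ 0.4635 -0.0722  0.077 ]
orange [299.6 146.8] [277 144  46   7 272] [0.4997 0.0308 0.03  ]
mark now [ 0  0  0  1  2  0  0  0  0  0  0  0  0  0  0  0 25  0] 146.8368027128945
```

Run:
```python
from h import *
p=manip.camera_params("wrist"); T1=p["T"]; o=manip.get_obs()["tcp_pos"]
def mark(f,T):
    h=cv2.cvtColor(cv2.imread(f),cv2.COLOR_BGR2HSV); out=[]
    for v in range(150,400):
        for u in range(230,400):
            if h[v,u,2]>75 and h[v,u,1]<110:
                q=cast(p,(u,v),.0545,T)[:2]-[.4641,-.0767]
                if .0195<np.hypot(*q)<.028: out.append(np.degrees(np.arctan2(q[1],q[0])))
    a=np.array(out); return len(a),np.median(a[a>100])
T=T1.copy(); T[:3,3]+=np.array([.48227,-.02724,.33451])-o
print(mark("pics/w7.png",T1),mark("pics/w5.png",T))
t=manip.camera_params("top"); im=manip.camera("top")
for c in("red","green","turq","yellow","orange"):
    for ce,st in blobs(im,c,(220,180,440,310),s=110 if c=="green" else 140,v=40): print("top",c,ce.round(1),st)
```

```text
(26, np.float64(147.63769910239836)) (33, np.float64(147.5671588809937))
top red [246.4 251.5] [243 247   8   8  31]
top green [400.3 247.6] [395 243  11  10  92]
top turq [369.5 203.9] [364 197  12  15 137]
top yellow [409.3 287.4] [404 282  12  12 109]
```

The ring mark has not turned (147.6° before and after), the other vials are where they were, and the vial has moved about 3.6 mm to its seat. Handing in.

```bash
python3 -c "
from rig import manip
print(manip.sign_off())"
```

```text
the job is handed in; nothing more can be done
None
```

The job is handed in: the red-capped vial stands seated in the V, pressed with roughly 7.5 N as estimated from knob torque; the ring did not turn, and the green and yellow vials did not move.

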